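Zero the portion scale for a mill refill

ROBOT

A 6-joint arm with a two-finger parallel gripper is mounted at the origin on the work surface. World frame = base frame: x ahead of the robot, y to its left, z up, the work surface at z = 0. Lengths are in mm, angles in rad, forces in N, time in s.
With the tool pointing down it reaches from about 325 to 1000 mm from the base axis. Payload 5.1 kg.
Tool frame: the origin (TCP) lies at the very end of the fingers, on their centre line; the grasp point (between the pads) lies 19 mm behind it; z points along the fingers, y is the direction in which the jaws open and shut (so a half turn about z gives the same grasp; the last joint's range is limited). The gripper opens to 85 mm and grips with 20 to 120 N. Pads are 22 mm wide; open, the fingers measure 114 mm over their backs; the gripper's body (76 mm by 85 mm) begins 54 mm behind the grasp point. The pads swing forward as they close: fully open they stand 13 mm farther back than shut.
Start: joints at [1.221, 0.124, 1.65, -0, 1.367, -0.083], TCP at [171.392, 626.985, 231.322] pointing down, gripper open.
Joint ranges: [-2.61, 2.61], [-1.02, 2.33], [0.03, 2.71], [-1.35, 4.49], [0.32, 2.68], [-2.91, 2.91]. Speed limits (rad/s): [2.57, 2.57, 3.14, 3.14, 3.14, 3.14].

INTERFACE

Orientations are given as [roll, pitch, yaw] about the fixed x, y, z axes, in that order (R = Rz(yaw) Ry(pitch) Rx(roll)).
In Python, from workcell import bot gives the robot as it stands.
- The arm moves only by the tool play_rows, never from a script. Its arguments are lists of equal length, an entry for each row: "translation": the shift along the tool's x, y, z in m, a list of three; "dr": the turn, a rotation vector about the tool's x, y, z in degrees, a list of three; "gripper": the closure in counts, from 0 (fully open) to 255 (shut). In form: {"translation": [[dx, dy, dz], ...], "dr": [[wx, wy, wz], ...], "gripper": [gripper, ...]}. A call has exactly 8 rows; each row is the pose to reach, as a shift and turn from the pose commanded when the call began, along the tool's axes at that moment; what a row does not reach only later rows make up. A row lasts 1/12 s, in which the tool goes at most 41.7 mm and 7.16 degrees, less where a joint would pass 70% of its speed; a pose out of reach is approached as far as the arm can. A call with a gripper value outside its range is refused whole. The fingers move at their own pace and stop on an object; "newtons" is the grip in N (left out, the last holds). Time passes only in rows, so rows that repeat a pose let the fingers close, or fill a call up. It gives the time, the measured TCP pose, the force and the opening at its end, in the units of the state.
- bot.sense(): the state, without advancing time (a new reading comes with each control period).
- bot.capture(name): name is "scene" or "top" or "wrist"; returns a dict with "color" (384x512x3 uint8, red, green, blue), "fovy" (degrees; the focal length in pixels is half the picture's height over the tangent of half this angle, whatever the lens; pixels are square), "cx", "cy" (the principal point, pixels), "position" and "attitude" of the camera in the world. Camera axes: x right, y down, z forward; pixel columns grow to the right and rows downward; lengths in mm; the calibration is good to about 2 mm. The wrist camera is an equidistant fisheye: a pixel r from the principal point sees the ray r / f radians off the axis. A picture is of the moment at which its call begins. There is no depth.
- bot.close_job(): hands the job in, once; it reports no verdict.
The state is a dict: "clock": time; "joint_pos": joint angles; "qvel": joint speeds; "tau": joint torques, N m; "ee_pos": TCP position; "tcp_rot": TCP orientation; "ft_force": force on the tool from outside, world axes, zero at the start; "torque": the same for the moment, N m; "gripper_width": opening from 0.0 (shut) to 1.0 (fully open).
Only numpy, scipy, OpenCV 4.12 (cv2) and the standard library are available. Lean on these libraries where they do the work, as an engineer would, in place of code of your own. Each camera call takes 0.05 s, during which the arm holds its last target. There are 200 camera calls.

TASK

Get the portion scale ready to weigh out a pepper refill in the copper pour cup that stands on its pan: press the green on key, then the white grams key, then the blue tare key, one at a time, each right down and let up again before the next. Leave the orange ounces key alone, and do not touch the pan or the cup or disturb the shaker, the mill and the ramekin. Finish with the hand clear of everything.

Things in the scene. Friction and masses are not known exactly. Their poses are not given: they have to be found in the camera images.
- scale: Portion scale, immovable: 290 (x) x 230 mm (y). Origin: underside centre, on the counter; x points from the keypad edge (operator's side) to the back, +y to the operator's left. The front 100 mm is a dark panel rising backwards at 14 degrees from 22 mm high (x = -145 mm) to 47 mm, with a display and a row of four keys 44 mm apart; from the operator's left: green, white, orange, blue.
- pan: Square-cornered stainless weighing pan, 190 (x) x 230 (y) x 6 mm, carried by the scale. Origin: centre of its underside, 58 mm above the counter; its top is at 64 mm, its front edge 73 mm behind the row of keys. Not to be touched by the robot (more than 1.5 N on it or on the cup is a fault).
- key_on_top (a point): Top centre of the green 'on' key (white power sign), at y = +66 mm on the scale, 36 mm above the counter when up; sinks with the key. Cap 20 (along the slope) x 25 mm, 7 mm proud of the panel. Its z axis is the panel's normal, leaning 14 degrees from vertical to the operator; a push straight down works too. 19 mm gaps between caps: press with shut fingers.
- key_on (a joint): Travel of the green 'on' key in m: 0 up, 0.005 fully down (cap still 2 mm proud). A spring returns it: about 0.8 N starts it, 3.6 N holds it fully down. Counts as pressed when past 3.5 mm of travel for 0.1 s, with the other keys up (under 1.5 mm).
- key_grams_top (a point): Top centre of the white 'grams' key (one black dot), at y = +22 mm on the scale, 36 mm above the counter when up; sinks with the key. Cap 20 (along the slope) x 25 mm, 7 mm proud of the panel. Its z axis is the panel's normal, leaning 14 degrees from vertical to the operator; a push straight down works too. 19 mm gaps between caps: press with shut fingers.
- key_grams (a joint): Travel of the white 'grams' key in m: 0 up, 0.005 fully down (cap still 2 mm proud). A spring returns it: about 0.8 N starts it, 3.6 N holds it fully down. Counts as pressed when past 3.5 mm of travel for 0.1 s, with the other keys up (under 1.5 mm).
- key_ounces_top (a point): Top centre of the orange 'ounces' key (two black dots), at y = -22 mm on the scale, 36 mm above the counter when up; sinks with the key. Cap 20 (along the slope) x 25 mm, 7 mm proud of the panel. Its z axis is the panel's normal, leaning 14 degrees from vertical to the operator; a push straight down works too. 19 mm gaps between caps: press with shut fingers.
- key_ounces (a joint): Travel of the orange 'ounces' key in m: 0 up, 0.005 fully down (cap still 2 mm proud). A spring returns it: about 0.8 N starts it, 3.6 N holds it fully down. Must not be pressed.
- key_tare_top (a point): Top centre of the blue 'tare' key (white arrows), at y = -66 mm on the scale, 36 mm above the counter when up; sinks with the key. Cap 20 (along the slope) x 25 mm, 7 mm proud of the panel. Its z axis is the panel's normal, leaning 14 degrees from vertical to the operator; a push straight down works too. 19 mm gaps between caps: press with shut fingers.
- key_tare (a joint): Travel of the blue 'tare' key in m: 0 up, 0.005 fully down (cap still 2 mm proud). A spring returns it: about 0.8 N starts it, 3.6 N holds it fully down. Counts as pressed when past 3.5 mm of travel for 0.1 s, with the other keys up (under 1.5 mm).
- pour_cup: Copper pour cup with a brass loop handle (towards its -x, reaching 57 mm from the centre) and a small lip (+x), body 68 mm across, 56 mm high, about 0.22 kg, standing empty on the pan. Origin: centre of its foot. It stays where it is.
- salt_shaker: Cobalt blue glass salt shaker with a steel cap, 50 mm across, 85 mm high, loose on the counter beside the scale. Origin: centre of its foot. Bystander.
- pepper_mill: Stainless steel pepper mill, 56 mm across, 160 mm high, loose on the counter beside the scale. Origin: centre of its foot. Bystander.
- ramekin: Bone white ramekin, 82 mm across, 45 mm high, loose on the counter beside the scale. Origin: centre of its foot. Bystander.
- spice_well: Spice well in the counter at the robot's left, 300 (x) x 240 (y) mm, under a closed walnut lid whose top is 34 mm (its brass hinges 40 mm) above the counter. Origin: centre of its underside. Not needed for the job.

How it is judged (in metres and radians):
On the way, in this order (a step that is already met when the one before it is completed fails the run):
1. the green on key is pressed right down, alone (value of joint key_on above 0.0035 m and value of joint each of key_grams, key_ounces, key_tare below 0.0015 m), for 0.1 s.
2. the on key is up again and the white grams key is pressed right down, alone (value of joint key_grams above 0.0035 m and value of joint each of key_on, key_ounces, key_tare below 0.0015 m), for 0.1 s.
3. the grams key is up again and the blue tare key is pressed right down, alone, the cup standing untouched on the pan (value of joint key_tare above 0.0035 m and value of joint each of key_on, key_grams, key_ounces below 0.0015 m and z of pour_cup in the frame of pan between 0.003 and 0.009 m and distance of pour_cup from where it was at the start of the episode below 0.01 m and angle between pour_cup's own z axis and vertical below 0.1 rad and linear speed of pour_cup below 0.02 m/s), for 0.1 s.
At the end, for the whole second after the job is handed in: All four keys are up again (under 1 mm of travel), the pour cup stands upright and still on the pan within 10 mm of where it was, and the shaker, mill and ramekin stand upright within 15 mm of where they were (value of joint each of key_on, key_grams, key_ounces, key_tare below 0.001 m and z of pour_cup in the frame of pan between 0.003 and 0.009 m and distance of pour_cup from where it was at the start of the episode below 0.01 m and angle between each of pour_cup, salt_shaker, pepper_mill, ramekin's own z axis and vertical below 0.1 rad and linear speed of pour_cup below 0.02 m/s and distance of each of salt_shaker, pepper_mill, ramekin from where it was at the start of the episode below 0.015 m); the robot touches nothing.
It fails at once if the orange ounces key is pressed (over 2.5 mm) (value of joint key_ounces above 0.0025 m).
It fails at once if two keys are pressed at once (both over 2.5 mm) (value of joint each of key_on, key_grams above 0.0025 m or value of joint each of key_on, key_ounces above 0.0025 m or value of joint each of key_on, key_tare above 0.0025 m or value of joint each of key_grams, key_ounces above 0.0025 m or value of joint each of key_grams, key_tare above 0.0025 m or value of joint each of key_ounces, key_tare above 0.0025 m).
It fails at once if the robot touches the pan or the pour cup (over 1.5 N) (contact force between any of the fingers, the arm and pan above 1.5 N or contact force between any of the fingers, the arm and pour_cup above 1.5 N).
It fails at once if the pour cup is lifted, shifted over 10 mm or tipped (distance of pour_cup from where it was at the start of the episode above 0.01 m or angle between pour_cup's own z axis and vertical above 0.25 rad).
It fails at once if the salt shaker, the pepper mill or the ramekin is lifted, shifted over 15 mm or tipped (distance of any of salt_shaker, pepper_mill, ramekin from where it was at the start of the episode above 0.015 m or angle between any of salt_shaker, pepper_mill, ramekin's own z axis and vertical above 0.25 rad).
It also fails if it takes over 45 s, if anything falls off the work surface, if the arm or the gripper's body presses on something with over 40 N, if the wrist force passes 120 N, or if a joint passes its speed limit or range.

## Working session

There is one attempt and no reset: what is moved stays moved. The work goes in short steps, Python scripts to look and compute and a tool call to move; the robot and the scene stay as the last step left them, time stands still between calls to the robot, and variables do not carry over. Pictures are saved under pics/ and viewed, about 8 in all and at most 12, crops included, and the job is handed in when it is done.

Besides the shell and the picture viewer there is one more tool, called after "Request:" in YAML: its name, and indented under it one key for each argument. play_rows: Moves the arm, as the interface text tells. Its arguments: {"type":"object","properties":{"translation":{"type":"array"},"dr":{"type":"array"},"gripper":{"type":"array"},"newtons":{"type":"number"}},"required":["translation","dr","gripper"]}

```bash
mkdir -p pics
python3 - <<'E'
from workcell import bot
import cv2
for n in("scene","top"):
    c=bot.capture(n); cv2.imwrite(f"pics/{n}0.png",c["color"][:,:,::-1])
    print(n,c["fovy"],c["cx"],c["cy"],c["position"],c["attitude"])
print(bot.sense())
E
```

```text
scene 48.221406373697086 253.95948721086322 194.15658382320115 [1482.37397786   49.46284493 1055.18841111] [-2.40165657  0.0091145   1.49096984]
top 45.53905606366792 253.39053402004274 190.32912580411053 [ 434.74202635  109.53008037 1366.91397035] [-2.99656605 -0.01156455 -1.58834829]
{'clock': 0.1, 'joint_pos': array([ 1.22140624e+00,  1.24473275e-01,  1.65153403e+00, -8.82956076e-06,
        1.36751713e+00, -8.25722334e-02]), 'qvel': array([ 0.00175074, -0.00018225, -0.00279109,  0.00140864, -0.00401943,
       -0.00116761]), 'tau': array([ 5.87292670e-04, -4.24929249e+01, -3.66653788e+01, -5.37911194e-05,
        3.98709672e-03,  3.50483226e-06]), 'ee_pos': array([171.20359701, 626.47337919, 230.15635836]), 'tcp_rot': array([-3.13966674e+00, -1.50715039e-04,  2.87477644e+00]), 'ft_force': array([ 0.03022399, -0.2285431 ,  0.09972974]), 'torque': array([-0.03629124,  0.04122053, -0.01606947]), 'gripper_width': 0.9994205767551326}
```

View pics/top0.png

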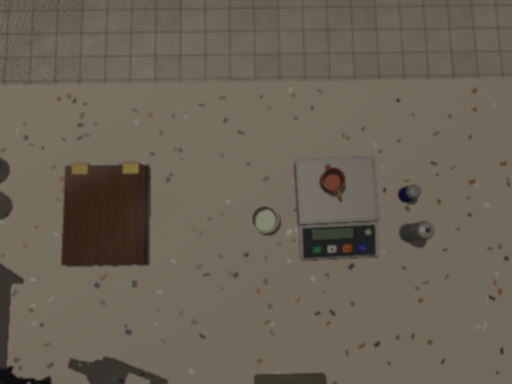

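View pics/scene0.png

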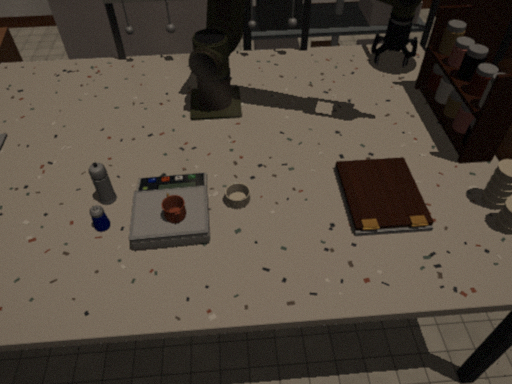

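The top view shows the scale at about (338,208), with the keys at green (317,250), white (332,249), orange (347,248) and blue (363,248). The ramekin is at (266,221), the shaker at (410,193) and the mill at (420,231). I'll enlarge it for precise positions.

```bash
cat > h.py <<'E'
import numpy as np,cv2
from scipy.spatial.transform import Rotation as R
from workcell import bot
def ray(c,u,v,fish=False):
    f=c["color"].shape[0]/2/np.tan(np.radians(c["fovy"])/2)
    x,y=(u-c["cx"])/f,(v-c["cy"])/f
    if fish:
        r=np.hypot(x,y)+1e-12; d=np.array([x/r*np.sin(r),y/r*np.sin(r),np.cos(r)])
    else: d=np.array([x,y,1.])
    return R.from_euler("xyz",c["attitude"]).apply(d)
def at_z(c,u,v,z,fish=False):
    d=ray(c,u,v,fish); p=np.array(c["position"]); return p+d*(z-p[2])/d[2]
E
python3 - <<'E'
from h import *
c=bot.capture("top")
im=c["color"][215:265,295:385,::-1]
cv2.imwrite("pics/crop.png",cv2.convertScaleAbs(cv2.resize(im,None,fx=8,fy=8,interpolation=cv2.INTER_CUBIC),alpha=1.6))
for n,u,v,z in[("g",317,250,36),("w",332,249,36),("o",347,248,36),("b",363,248,36),("cup",332,181,120),("ram",266,221,45),("salt",413,190,85),("mill",426,230,160)]:
    print(n,at_z(c,u,v,z).round(1))
E
```

```text
g [451.7 -90.   36. ]
w [ 453.8 -133.6   36. ]
o [ 455.9 -177.2   36. ]
b [ 455.1 -223.7   36. ]
cup [ 639.2 -126.2  120. ]
ram [537.3  55.9  45. ]
salt [ 615.4 -362.5   85. ]
mill [ 497.5 -362.1  160. ]
```

View pics/crop.png

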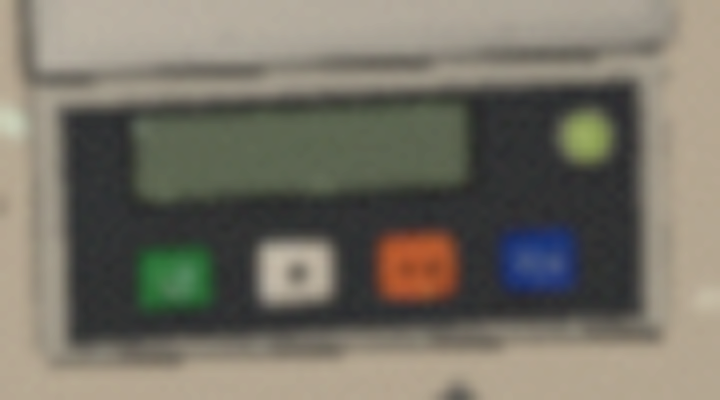

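Run:
```python
from h import *
c=bot.capture("top")
P=np.array([at_z(c,295+(x+.5)/8-.5,215+(y+.5)/8-.5,36) for x,y in[(176,278),(296,272),(418,266),(539,261)]])
print(P.round(1))
d=P[0]-P[3]; th=np.arctan2(-d[0],d[1]); m=P.mean(0); print("yaw deg",np.degrees(th),np.hypot(*d[:2]),m)
e=np.array([-np.sin(th),np.cos(th)])
for y in(66,22,-22,-66): print((m[:2]+e*y).round(1))
R0=R.from_euler("xyz",[np.pi,0,2.87477644]); R1=R.from_euler("xyz",[np.pi,0,np.pi+th])
print("dr",np.degrees((R0.inv()*R1).as_rotvec()))
g=m[:2]+e*66
print("shift tool m",R0.inv().apply(np.array([*(g-[0,0]),120])-[171.392,626.985,231.322])/1000)
```

```text
[[ 453.6  -88.9   36. ]
 [ 455.  -132.4   36. ]
 [ 456.4 -176.7   36. ]
 [ 457.5 -220.7   36. ]]
yaw deg 1.6583106927633573 131.89074928057317 [ 455.64608041 -154.66084835   36.        ]
[453.7 -88.7]
[ 455.  -132.7]
[ 456.3 -176.7]
[ 457.6 -220.6]
dr [ 1.41761118e-30  2.07525630e-15 -1.69457536e+01]
shift tool m [-0.46104908 -0.61590623  0.111322  ]
```

Request:
play_rows:
  translation:
    - [-0.01,-0.013,0]
    - [-0.03,-0.04,0]
    - [-0.052,-0.07,0]
    - [-0.075,-0.1,0]
    - [-0.098,-0.131,0]
    - [-0.121,-0.162,0]
    - [-0.144,-0.193,0]
    - [-0.167,-0.223,0]
  dr:
    - [0,0,0]
    - [0,0,0]
    - [0,0,0]
    - [0,0,0]
    - [0,0,0]
    - [0,0,0]
    - [0,0,0]
    - [0,0,0]
  gripper: [255,255,255,255,255,255,255,255]
  newtons: 30

```text
clock: 0.87
ee_pos: [273.7, 366.0, 231.1]
tcp_rot: [-3.141, 0.0, 2.875]
ft_force: [1.4, -0.4, 0.4]
gripper_width: 0.003
```

Request:
play_rows:
  translation:
    - [-0.023,-0.031,0]
    - [-0.046,-0.062,0]
    - [-0.069,-0.093,0]
    - [-0.092,-0.123,0]
    - [-0.115,-0.154,0]
    - [-0.138,-0.184,0]
    - [-0.158,-0.211,0]
    - [-0.167,-0.223,0]
  dr:
    - [0,0,0]
    - [0,0,0]
    - [0,0,0]
    - [0,0,0]
    - [0,0,0]
    - [0,0,0]
    - [0,0,0]
    - [0,0,0]
  gripper: [255,255,255,255,255,255,255,255]

```text
clock: 1.53
ee_pos: [376.7, 105.7, 231.4]
tcp_rot: [-3.141, 0.001, 2.871]
ft_force: [-0.1, -0.4, -0.1]
gripper_width: -0.002
```

Request:
play_rows:
  translation:
    - [-0.01,-0.013,0.005]
    - [-0.03,-0.04,0.02]
    - [-0.052,-0.07,0.035]
    - [-0.075,-0.1,0.05]
    - [-0.098,-0.131,0.07]
    - [-0.115,-0.155,0.085]
    - [-0.125,-0.168,0.1]
    - [-0.127,-0.17,0.111]
  dr:
    - [0,0,-2]
    - [0,0,-4]
    - [0,0,-7]
    - [0,0,-10]
    - [0,0,-13]
    - [0,0,-15]
    - [0,0,-16.95]
    - [0,0,-16.95]
  gripper: [255,255,255,255,255,255,255,255]

```text
clock: 2.2
ee_pos: [453.7, -91.1, 118.9]
tcp_rot: [-3.142, -0.001, -3.116]
ft_force: [-0.3, 0.1, 0.4]
gripper_width: 0.001
```

Run:
```python
from h import *
c=bot.capture("wrist"); print({k:v for k,v in c.items() if k!="color"}); s=bot.sense(); print(s["ee_pos"],s["tcp_rot"],s["ft_force"])
import pickle; pickle.dump(c,open("w.pkl","wb"))
cv2.imwrite("pics/w0.png",cv2.convertScaleAbs(cv2.resize(c["color"][:,:,::-1],(768,576),interpolation=cv2.INTER_CUBIC),alpha=1.4))
```

```text
{'fovy': 65.70646984690485, 'cx': 253.07384915754855, 'cy': 192.08876712547178, 'position': array([379.77243563, -92.02621311, 261.72717321]), 'attitude': array([2.84580090e+00, 1.07956051e-03, 1.59686334e+00])}
[452.10139922 -89.60515506 116.71223984] [ 3.13982893 -0.00509854 -3.11600268] [-1.31097481  0.31148133 -1.3838952 ]
```

View pics/w0.png

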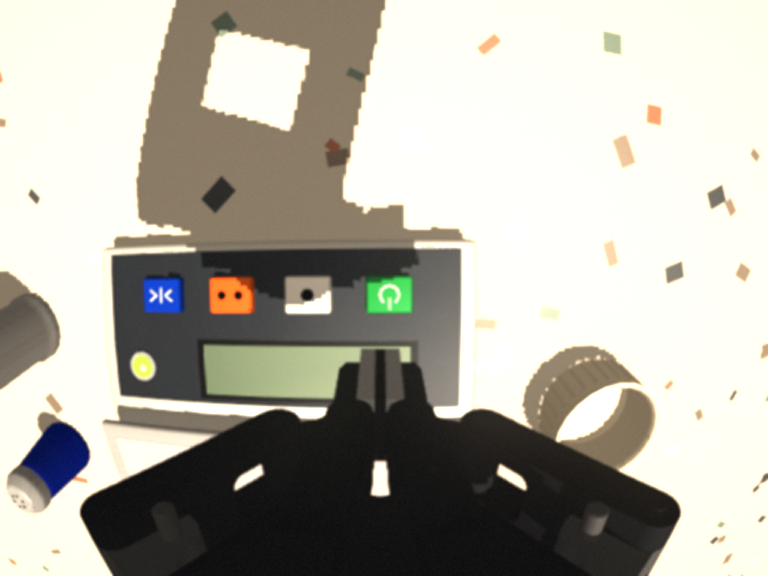

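The wrist view shows the keys in the enlarged picture at green (389,295), white (307,295), orange (231,295) and blue (162,295). The shut fingertips are at about (380,355).

Run:
```python
from h import *
import pickle; c=pickle.load(open("w.pkl","rb"))
for x in(389,307,231,162): print(at_z(c,(x+.5)/1.5-.5,295.5/1.5-.5,36,True).round(1))
print("tip",at_z(c,380/1.5,356/1.5,117,True).round(1)); print(bot.sense()["ee_pos"])
```

```text
[452.1 -85.5  36. ]
[ 453.3 -129.5   36. ]
[ 454.5 -172.6   36. ]
[ 455.9 -216.4   36. ]
tip [449.3 -90.2 117. ]
[452.10139922 -89.60515506 116.71223984]
```

Request:
play_rows:
  translation:
    - [0,0.001,0.008]
    - [0,0.002,0.02]
    - [0,0.0025,0.035]
    - [0,0.0025,0.05]
    - [0,0.0025,0.062]
    - [0,0.0025,0.07]
    - [0,0.0025,0.074]
    - [0,0.0025,0.074]
  dr:
    - [0,0,0]
    - [0,0,0]
    - [0,0,0]
    - [0,0,0]
    - [0,0,0]
    - [0,0,0]
    - [0,0,0]
    - [0,0,0]
  gripper: [255,255,255,255,255,255,255,255]

```text
clock: 2.92
ee_pos: [453.0, -85.4, 45.6]
tcp_rot: [3.141, -0.001, -3.111]
ft_force: [0.4, 0.6, -0.8]
gripper_width: 0.001
```

Run:
```python
from h import *
s=bot.sense(); print(s["ee_pos"],s["ft_force"])
c=bot.capture("wrist")
cv2.imwrite("pics/w1.png",cv2.convertScaleAbs(cv2.resize(c["color"][150:270,60:360,::-1],None,fx=2.5,fy=2.5,interpolation=cv2.INTER_CUBIC),alpha=1.4))
```

```text
[453.04547069 -85.36268539  45.61716747] [ 0.44393999  0.57125455 -0.8029328 ]
```

View pics/w1.png

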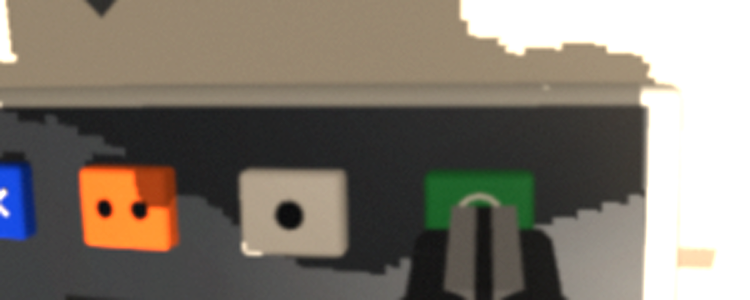

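Request:
play_rows:
  translation:
    - [0.003,0,0.002]
    - [0.003,0,0.004]
    - [0.003,0,0.006]
    - [0.003,0,0.007]
    - [0.003,0,0.008]
    - [0.003,0,0.009]
    - [0.003,0,0.01]
    - [0.003,0,0.01]
  dr:
    - [0,0,0]
    - [0,0,0]
    - [0,0,0]
    - [0,0,0]
    - [0,0,0]
    - [0,0,0]
    - [0,0,0]
    - [0,0,0]
  gripper: [255,255,255,255,255,255,255,255]

```text
clock: 3.63
ee_pos: [451.0, -86.5, 36.5]
tcp_rot: [-3.141, 0.001, -3.113]
ft_force: [0.2, -0.1, 1.7]
gripper_width: 0.002
```

Request:
play_rows:
  translation:
    - [0,0,0.001]
    - [0,0,0.002]
    - [0,0,0.003]
    - [0,0,0.003]
    - [0,0,0.003]
    - [0,0,0.003]
    - [0,0,0.003]
    - [0,0,0.003]
  dr:
    - [0,0,0]
    - [0,0,0]
    - [0,0,0]
    - [0,0,0]
    - [0,0,0]
    - [0,0,0]
    - [0,0,0]
    - [0,0,0]
  gripper: [255,255,255,255,255,255,255,255]

```text
clock: 4.3
ee_pos: [450.8, -86.5, 33.5]
tcp_rot: [-3.141, 0.0, -3.113]
ft_force: [1.8, -0.4, 3.7]
gripper_width: -0.006
```

Request:
play_rows:
  translation:
    - [0,0,0.0005]
    - [0,0,0.001]
    - [0,0,0.0015]
    - [0,0,0.0015]
    - [0,0,0.0015]
    - [0,0,0.0015]
    - [0,0,0.0015]
    - [0,0,0.0015]
  dr:
    - [0,0,0]
    - [0,0,0]
    - [0,0,0]
    - [0,0,0]
    - [0,0,0]
    - [0,0,0]
    - [0,0,0]
    - [0,0,0]
  gripper: [255,255,255,255,255,255,255,255]

```text
clock: 4.97
ee_pos: [450.9, -86.5, 32.5]
tcp_rot: [-3.141, 0.0, -3.113]
ft_force: [-0.3, 0.9, 6.9]
gripper_width: 0.0
```

Request:
play_rows:
  translation:
    - [0,0,0.001]
    - [0,0,0.001]
    - [0,0,0.001]
    - [0,0,0.001]
    - [0,0,0.001]
    - [0,0,0.001]
    - [0,0,0.001]
    - [0,0,0.001]
  dr:
    - [0,0,0]
    - [0,0,0]
    - [0,0,0]
    - [0,0,0]
    - [0,0,0]
    - [0,0,0]
    - [0,0,0]
    - [0,0,0]
  gripper: [255,255,255,255,255,255,255,255]

```text
clock: 5.63
ee_pos: [451.1, -86.5, 32.2]
tcp_rot: [-3.141, 0.0, -3.112]
ft_force: [-2.8, 1.6, 12.8]
gripper_width: 0.003
```

Run:
```python
from h import *
s=bot.sense(); print(s["ee_pos"],s["ft_force"])
c=bot.capture("wrist")
cv2.imwrite("pics/w2.png",cv2.convertScaleAbs(cv2.resize(c["color"][130:280,60:360,::-1],None,fx=2.5,fy=2.5,interpolation=cv2.INTER_CUBIC),alpha=1.4))
```

```text
[451.08313722 -86.51089708  32.19775828] [-2.80571426  1.62757165 12.78884989]
```

View pics/w2.png

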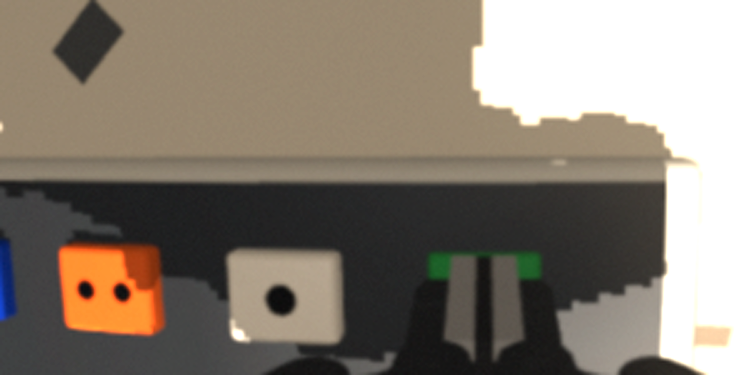

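The green key is visibly sunk under the fingertip, with the force at 12.8 N and no further travel, so it is at its stop. Next I lift and move to the white key.

Request:
play_rows:
  translation:
    - [0,0,-0.01]
    - [0,0,-0.022]
    - [0,0,-0.03]
    - [0,-0.01,-0.03]
    - [0,-0.024,-0.03]
    - [0,-0.037,-0.03]
    - [0,-0.044,-0.03]
    - [0,-0.044,-0.03]
  dr:
    - [0,0,0]
    - [0,0,0]
    - [0,0,0]
    - [0,0,0]
    - [0,0,0]
    - [0,0,0]
    - [0,0,0]
    - [0,0,0]
  gripper: [255,255,255,255,255,255,255,255]

```text
clock: 6.35
ee_pos: [451.3, -131.5, 60.2]
tcp_rot: [3.141, -0.001, -3.114]
ft_force: [0.0, 0.0, 0.2]
gripper_width: -0.002
```

Request:
play_rows:
  translation:
    - [0,0,0.006]
    - [0,0,0.013]
    - [0,0,0.018]
    - [0,0,0.021]
    - [0,0,0.023]
    - [0,0,0.025]
    - [0,0,0.026]
    - [0,0,0.026]
  dr:
    - [0,0,0]
    - [0,0,0]
    - [0,0,0]
    - [0,0,0]
    - [0,0,0]
    - [0,0,0]
    - [0,0,0]
    - [0,0,0]
  gripper: [255,255,255,255,255,255,255,255]

```text
clock: 7.02
ee_pos: [451.8, -130.0, 34.8]
tcp_rot: [3.141, -0.0, -3.112]
ft_force: [-1.8, 0.8, 2.6]
gripper_width: 0.003
```

Request:
play_rows:
  translation:
    - [0,0,0.001]
    - [0,0,0.002]
    - [0,0,0.003]
    - [0,0,0.0035]
    - [0,0,0.004]
    - [0,0,0.004]
    - [0,0,0.004]
    - [0,0,0.004]
  dr:
    - [0,0,0]
    - [0,0,0]
    - [0,0,0]
    - [0,0,0]
    - [0,0,0]
    - [0,0,0]
    - [0,0,0]
    - [0,0,0]
  gripper: [255,255,255,255,255,255,255,255]

```text
clock: 7.68
ee_pos: [452.6, -130.3, 32.3]
tcp_rot: [3.141, 0.001, -3.113]
ft_force: [-4.1, 3.5, 10.7]
gripper_width: 0.002
```

Run:
```python
from h import *
s=bot.sense(); print(s["ee_pos"],s["ft_force"])
c=bot.capture("wrist")
cv2.imwrite("pics/w3.png",cv2.convertScaleAbs(cv2.resize(c["color"][130:280,60:380,::-1],None,fx=2.5,fy=2.5,interpolation=cv2.INTER_CUBIC),alpha=1.4))
```

```text
[ 452.58745725 -130.32426528   32.30049522] [-4.08727884  3.4750999  10.7228792 ]
```

View pics/w3.png

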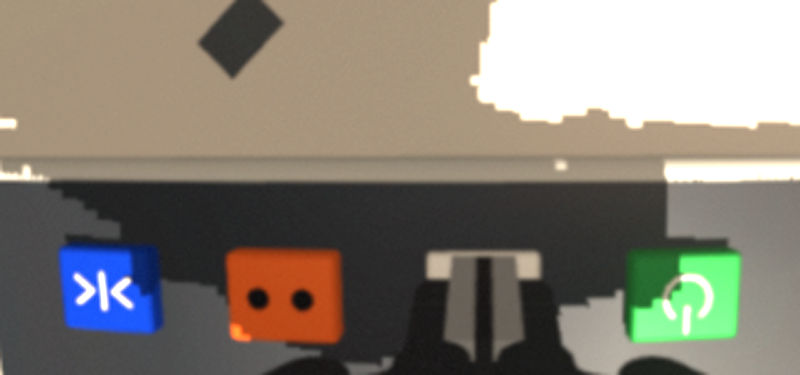

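The white key is down under the tip at its stop, with 10.7 N at the same height as green. The green key is up again and orange is untouched. I'll pass high over orange to blue.

Request:
play_rows:
  translation:
    - [0,0,-0.01]
    - [0,0,-0.025]
    - [0,0,-0.04]
    - [0,-0.015,-0.04]
    - [0,-0.036,-0.04]
    - [0,-0.06,-0.04]
    - [0,-0.08,-0.04]
    - [0,-0.088,-0.04]
  dr:
    - [0,0,0]
    - [0,0,0]
    - [0,0,0]
    - [0,0,0]
    - [0,0,0]
    - [0,0,0]
    - [0,0,0]
    - [0,0,0]
  gripper: [255,255,255,255,255,255,255,255]

```text
clock: 8.4
ee_pos: [454.7, -220.7, 71.4]
tcp_rot: [-3.14, 0.001, -3.114]
ft_force: [-0.2, 1.0, 0.8]
gripper_width: -0.001
```

Request:
play_rows:
  translation:
    - [0,0,0]
    - [0,0,0.008]
    - [0,0,0.018]
    - [0,0,0.026]
    - [0,0,0.031]
    - [0,0,0.034]
    - [0,0,0.036]
    - [0,0,0.036]
  dr:
    - [0,0,0]
    - [0,0,0]
    - [0,0,0]
    - [0,0,0]
    - [0,0,0]
    - [0,0,0]
    - [0,0,0]
    - [0,0,0]
  gripper: [255,255,255,255,255,255,255,255]

```text
clock: 9.07
ee_pos: [454.1, -217.6, 34.3]
tcp_rot: [3.14, -0.001, -3.112]
ft_force: [-2.0, 1.2, 1.8]
gripper_width: -0.002
```

Request:
play_rows:
  translation:
    - [0,0,0.001]
    - [0,0,0.002]
    - [0,0,0.003]
    - [0,0,0.0035]
    - [0,0,0.004]
    - [0,0,0.004]
    - [0,0,0.004]
    - [0,0,0.004]
  dr:
    - [0,0,0]
    - [0,0,0]
    - [0,0,0]
    - [0,0,0]
    - [0,0,0]
    - [0,0,0]
    - [0,0,0]
    - [0,0,0]
  gripper: [255,255,255,255,255,255,255,255]

```text
clock: 9.73
ee_pos: [455.0, -218.3, 32.2]
tcp_rot: [3.141, 0.001, -3.113]
ft_force: [-3.9, 4.3, 8.2]
gripper_width: 0.002
```

Run:
```python
from h import *
s=bot.sense(); print(s["ee_pos"],s["ft_force"])
c=bot.capture("wrist")
cv2.imwrite("pics/w4.png",cv2.convertScaleAbs(cv2.resize(c["color"][130:280,120:440,::-1],None,fx=2.5,fy=2.5,interpolation=cv2.INTER_CUBIC),alpha=1.4))
```

```text
[ 454.97072054 -218.34585369   32.24056881] [-3.88880083  4.30963122  8.17693852]
```

View pics/w4.png

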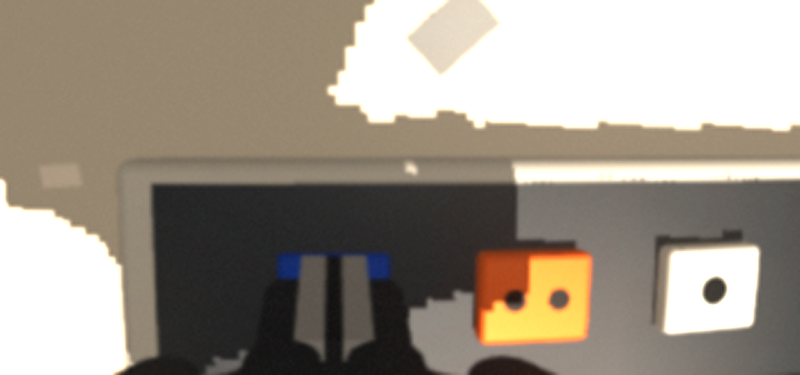

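The blue key is down at the same height as the others with 8 N on it, and white is up again. Now I retreat.

Request:
play_rows:
  translation:
    - [0,0,-0.008]
    - [0,0,-0.025]
    - [0,0,-0.05]
    - [0,0,-0.08]
    - [0,0,-0.11]
    - [0.01,0,-0.135]
    - [0.02,0,-0.15]
    - [0.02,0,-0.15]
  dr:
    - [0,0,0]
    - [0,0,0]
    - [0,0,0]
    - [0,0,0]
    - [0,0,0]
    - [0,0,0]
    - [0,0,0]
    - [0,0,0]
  gripper: [255,255,255,255,255,255,255,255]

```text
clock: 10.45
ee_pos: [435.8, -220.6, 185.6]
tcp_rot: [-3.136, 0.007, -3.113]
ft_force: [1.2, -1.3, 0.3]
gripper_width: 0.005
```

Request:
play_rows:
  translation:
    - [0,0,0]
    - [0,0,0]
    - [0,0,0]
    - [0,0,0]
    - [0,0,0]
    - [0,0,0]
    - [0,0,0]
    - [0,0,0]
  dr:
    - [0,0,0]
    - [0,0,0]
    - [0,0,0]
    - [0,0,0]
    - [0,0,0]
    - [0,0,0]
    - [0,0,0]
    - [0,0,0]
  gripper: [255,255,255,255,255,255,255,255]

```text
clock: 11.12
ee_pos: [434.5, -218.8, 180.6]
tcp_rot: [3.141, -0.0, -3.112]
ft_force: [-0.1, -0.3, 0.1]
gripper_width: 0.002
```

Run:
```python
from h import *
s=bot.sense(); print(s["clock"],s["ee_pos"],s["ft_force"])
c=bot.capture("wrist")
cv2.imwrite("pics/w5.png",cv2.convertScaleAbs(cv2.resize(c["color"][:,:,::-1],(768,576)),alpha=1.4))
```

```text
11.1167 [ 434.45552835 -218.82491462  180.5715501 ] [-0.06939684 -0.28976621  0.13570984]
```

View pics/w5.png

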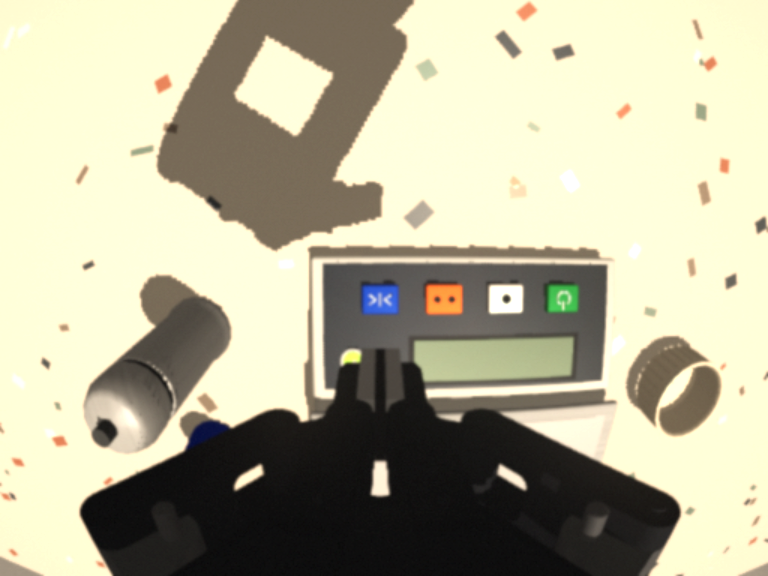

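All four keys look up and the mill and ramekin are standing. The hand is clear, with no force on it.

```bash
python3 -c "
from workcell import bot
print(bot.close_job())"
```

```text
the job is handed in; nothing more can be done
None
```

I pressed the green on key, then white grams, then blue tare, each down to its stop and let up before the next, and handed the job in at about 11 s. The hand-in gives no verdict.

- **Presses:** Each key stopped at the same height, with the fingertip at z = 32.2–32.3 mm. The force was 12.8 N on green, 10.7 N on white and 8.2 N on blue, all well above the 3.6 N that holds a key fully down. In the pictures each pressed key sat sunk under the fingertip. Orange looked up throughout.
- **Last checks:** The final wrist picture shows all four keys up and the mill and ramekin standing. The hand was 180 mm above the counter with about 0 N on it.
- **Not checked at the end:** The hand hid the cup and most of the shaker in that last picture. I never went near either, and the key presses were the only forces I saw.
- **Disagreement:** The top and wrist cameras put the green key 3–4 mm apart in y and about 2 mm apart in x. I aimed between them, and the close-up pictures showed the fingertip centred from side to side on each key.

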